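Hang the loaded knife carrier on the rail and slide it to the stop

TASK

Take the steel carrier that is loaded with knife handles and hook it over the bare middle stretch of the rail, at least a hand's width (80 mm) clear of the square stop block. Then slide it along the rail, without lifting it off again, until it rests gently against the square stop block (the round collar is not the stop), and let go so that it hangs freely there. Leave the empty carrier standing where it is.

Things in the scene. Friction and masses are not known exactly. Their poses are not given: they have to be found in the camera images.
- loaded_carrier: Bare steel carrier with five upright black knife handles in its tray, 0.4 to 0.8 kg, standing on the bench. Origin: centre of the tray's underside, z up, y along the rail when hung. Tray 60 (x) by 100 (y) mm, rim 24 mm high; handles reach 79 mm up. A stem 50 mm wide, 5 mm thick, at x = -27 mm (robot's side) rises to a roof-shaped hook that opens to +x. Hangs upright.
- loaded_carrier_tab (a point): Grip point on the upright tab on the hook's ridge, 202 mm above the carrier's underside, over its centre of mass; axes as the carrier. Tab 10 mm thick in x, 40 mm wide in y, top 20 mm above this point, ridge 27 mm below it; pinch it from above, fingers closing along the carrier's x.
- loaded_carrier_seat (a point): Point in the loaded carrier's hook where the rail's axis lies when hung: 160 mm above the underside, 42 mm below the tab point; axes as the carrier. Hook 50 mm wide (y), 54 deep (x): two plates sloping 35 degrees down from a ridge, self-centring. Its lip at x = +25 mm ends 18 mm below this point: the rail enters under the lip, above the handles, then the carrier is lowered.
- empty_carrier: The same steel carrier without handles, also upright on the bench 0.22 m or more from the loaded one; 222 mm tall. Origin at the centre of its tray's underside. Not to be moved
- rail_mid (a point): Midpoint of the axis of a fixed horizontal steel rail, 16 mm in diameter, 210 mm above the bench. Site y runs along the rail, point x square to it, level, away from the robot. Posts (22 by 14 mm) under it 205 mm either side; wooden foot 60 mm deep, 20 mm high. The hook goes on from the robot's side, moving along point +x.
- stop_block: The stop: square dark steel block with a small brass screw on top, fixed on the rail. 40 x 24 x 40 mm (24 along the rail), rigid. Origin at its centre on the rail's axis, axes as the rail; 110 to 170 mm from the rail's midpoint, at either end. With the hook against its face towards the midpoint, the carrier's seat point is 37 mm from this origin.
- round_collar: Plain round dark steel collar fixed on the other end of the rail, 36 mm in diameter and 10 mm long, origin at its centre. Not the stop
Not all that is in view belongs to the job. Leave any red look-alike of the loaded_carrier alone.

How it is judged:
By the outcome, as a careful person would: the job done as asked, in the order asked, and still so for the second after the job is handed in, with the robot touching nothing.
It also fails if it takes over 54 s, if anything falls off the work surface, if the arm or the gripper's body presses on something with over 40 N, if the wrist force passes 120 N, or if a joint passes its speed limit or range.

ROBOT

A 6-joint arm with a two-finger parallel gripper is mounted at the origin on the work surface. World frame = base frame: x ahead of the robot, y to its left, z up, the work surface at z = 0. Lengths are in mm, angles in rad, forces in N, time in s.
With the tool pointing down it reaches from about 275 to 825 mm from the base axis. Payload 5.2 kg.
Tool frame: the origin (TCP) lies at the very end of the fingers, on their centre line; the grasp point (between the pads) lies 19 mm behind it; z points along the fingers, y is the line along which they close (so a half turn about z gives the same grasp; the last joint's range is limited). The gripper opens to 93 mm and grips with 3 to 60 N. Pads are 15 mm wide; open, the fingers measure 128 mm over their backs; the gripper's body (75 mm by 188 mm) begins 65 mm behind the grasp point.
Start: joints at [-1.462, 0.259, 1.535, -0, 1.348, -0.203], TCP at [168.746, -523.479, 218.653] pointing down, gripper open.
Joint ranges: [-3.14, 3.14], [-0.91, 2.08], [0.19, 2.58], [-1.22, 4.36], [0.22, 2.71], [-3.12, 3.12]. Speed limits (rad/s): [2.57, 2.57, 3.14, 3.14, 3.14, 3.14].

INTERFACE

Orientations are given as [roll, pitch, yaw] about the fixed x, y, z axes, in that order (R = Rz(yaw) Ry(pitch) Rx(roll)).
In Python, from bench import robot gives the robot as it stands. The module is installed in compiled form; this text tells all that it offers. Calls block until the motion is done:
- robot.move_ptp(position, orientation): joint-space move of the TCP to a pose.
- robot.move_linear(position, ori=None, speed=150, f_stop=None): straight line of the TCP; ori=None keeps the orientation; speed is the mean speed in mm/s. With f_stop (N) it stops when the force on the tool has changed by that much, and returns True; else False.
- robot.move_j(angles): joint-space move.
- robot.move_gripper(opening): opening from 0.0 (shut) to 1.0 (fully open); the grip force is fixed at half the most; returns when the fingers have stopped.
- robot.sleep(seconds).
- robot.inverse_kinematics(position, orientation): joint angles nearest the present ones, or None.
- robot.get_image(name): name is "side" or "top"; returns a dict with "img" (384x512x3 uint8, blue, green, red), "fovy" (degrees; the focal length in pixels is half the picture's height over the tangent of half this angle, whatever the lens; pixels are square), "cx", "cy" (the principal point, pixels), "eye" and "orientation" of the camera in the world. Camera axes: x right, y down, z forward; pixel columns grow to the right and rows downward; lengths in mm; the calibration is good to about 2 mm. A picture is of the moment at which its call begins. There is no depth.
A pose or a line that the arm cannot do raises robot.MotionError and nothing moves.
- robot.hand_in(): hands the job in; it is judged then, once.
Readings, each from a call of its own:
- robot.current_t(): time.
- robot.current_qpos(): joint angles.
- robot.current_joint_vel(): joint speeds.
- robot.current_joint_efforts(): joint torques, N m.
- robot.current_tcp_pos(): TCP position.
- robot.current_eef_rot(): TCP orientation.
- robot.current_contact_force(): force on the tool from outside, world axes, zero at the start.
- robot.current_ft_torque(): the same for the moment, N m.
- robot.current_gripper_width(): opening from 0.0 (shut) to 1.0 (fully open).
- robot.current_finger_force(): force on a finger pad.
Only numpy, scipy, OpenCV 4.12 (cv2) and the standard library are available. Lean on these libraries where they do the work, as an engineer would, in place of code of your own. Each camera call takes 0.05 s, during which the arm holds its last target. There are 200 camera calls.

## Working session

There is one attempt and no reset: what is moved stays moved. The work goes in short steps, each a Python script; the robot and the scene stay as the last script left them, time stands still between calls to the robot, and variables do not carry over. Pictures are saved under pics/ and viewed, at most 10 in all, crops included, and the job is handed in when it is done.

```bash
mkdir -p pics; cat > h.py <<'E'
import numpy as np, cv2
from bench import robot
from scipy.spatial.transform import Rotation as R
def cam(n,save=None):
    d=robot.get_image(n)
    if save: cv2.imwrite('pics/'+save,d['img'])
    return d
def ray(d,u,v):
    f=d['img'].shape[0]/2/np.tan(np.radians(d['fovy'])/2)
    r=R.from_euler('xyz',d['orientation']).as_matrix()@np.array([(u-d['cx'])/f,(v-d['cy'])/f,1])
    return np.array(d['eye']),r
def onz(d,u,v,z):
    e,r=ray(d,u,v); return e+r*(z-e[2])/r[2]
def tri(d1,p1,d2,p2):
    e1,r1=ray(d1,*p1);e2,r2=ray(d2,*p2)
    s=np.linalg.lstsq(np.c_[r1,-r2],e2-e1,rcond=None)[0]
    a=e1+r1*s[0];b=e2+r2*s[1]
    return (a+b)/2,np.linalg.norm(a-b)
def proj(d,p):
    f=d['img'].shape[0]/2/np.tan(np.radians(d['fovy'])/2)
    q=R.from_euler('xyz',d['orientation']).as_matrix().T@(np.array(p)-d['eye'])
    return q[:2]/q[2]*f+[d['cx'],d['cy']]
E
python3 - <<'E'
from h import *
import pickle
for n in('side','top'):
    d=cam(n,n+'0.png'); pickle.dump(d,open(n+'0.pkl','wb'))
    print(n,{k:np.round(d[k],3) for k in d if k!='img'})
print(robot.current_t(),robot.current_eef_rot())
E
```

```text
side {'fovy': np.float64(55.363), 'cx': np.float64(253.886), 'cy': np.float64(195.184), 'eye': array([-174.786,  700.289,  799.881]), 'orientation': array([-2.221, -0.022, -2.319])}
top {'fovy': np.float64(57.934), 'cx': np.float64(255.933), 'cy': np.float64(188.024), 'eye': array([299.482,  68.529, 970.063]), 'orientation': array([-2.966,  0.028, -1.573])}
0.1 [-3.13997921e+00 -3.12429687e-04  3.11814767e-01]
```

View pics/side0.png

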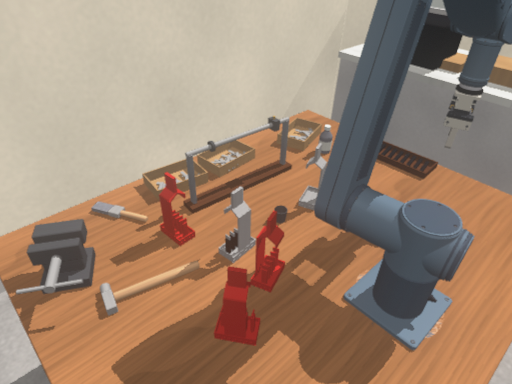

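View pics/top0.png

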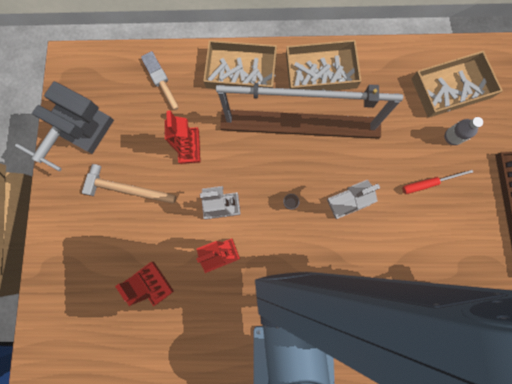

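The side view shows a grey carrier with dark handles at (238,228) and a grey one at (318,180), partly behind the arm. The three carriers at (177,212), (268,255) and (238,308) are red. In the top view the grey carriers are at (220,203) and (352,200). The square block is at (372,95) and the collar at (255,90). I'll confirm these in enlarged crops.

```bash
python3 - <<'E'
import cv2
t=cv2.imread('pics/top0.png');s=cv2.imread('pics/side0.png')
cv2.imwrite('pics/tc.png',cv2.resize(t[75:225,190:390],None,fx=4,fy=4,interpolation=cv2.INTER_CUBIC))
cv2.imwrite('pics/sc.png',cv2.resize(s[110:270,170:340],None,fx=3.75,fy=3.75,interpolation=cv2.INTER_CUBIC))
E
```

```text
(no output)
```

View pics/tc.png

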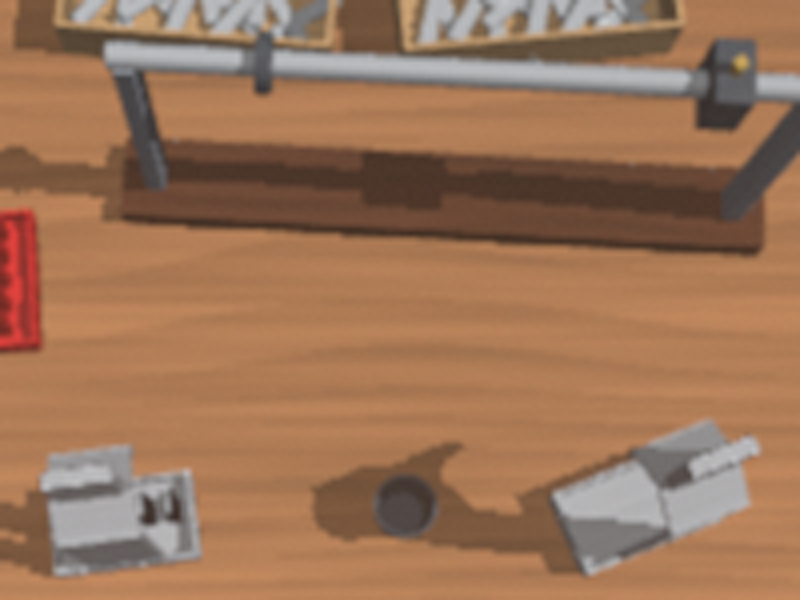

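View pics/sc.png

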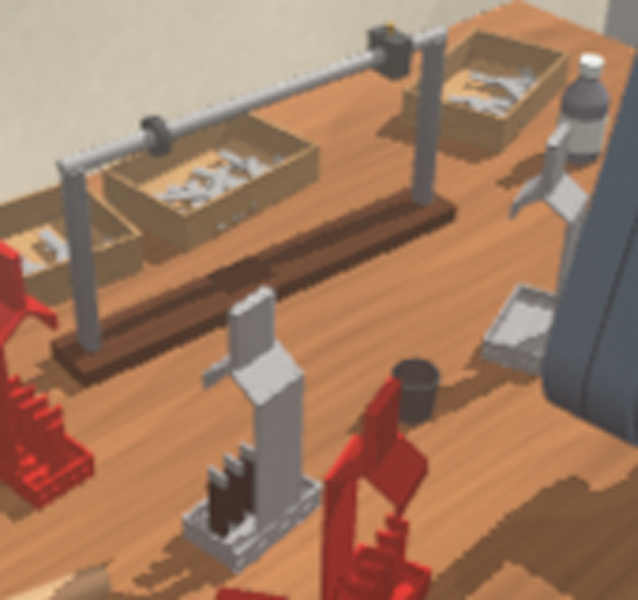

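Candidates for the job: the loaded carrier, with black handles visible in a steel tray, is at top (220,203) / side (238,228). The grey one at top (352,200) / side (318,180) has an empty tray, and the red ones are look-alikes. The stop is the square block with the brass screw at top (375,91); the round collar is at top (256,90). One enlarged, gridded mosaic will give me precise pixels.

```bash
python3 - <<'E'
import cv2,numpy as np
t=cv2.imread('pics/top0.png');s=cv2.imread('pics/side0.png')
def crop(im,x,y,w,h,k):
    o=cv2.resize(im[y:y+h,x:x+w],None,fx=k,fy=k,interpolation=cv2.INTER_NEAREST)
    for i in range(0,w,10): cv2.line(o,(i*k,0),(i*k,8),(0,255,0),1); cv2.putText(o,str(x+i),(i*k+2,18),0,.35,(0,0,255),1)
    for i in range(0,h,10): cv2.line(o,(0,i*k),(8,i*k),(0,255,0),1); cv2.putText(o,str(y+i),(10,i*k+4),0,.35,(0,0,255),1)
    return o
M=np.zeros((600,800,3),np.uint8)
def put(o,x,y): h,w=o.shape[:2]; M[y:y+h,x:x+w]=o[:600-y,:800-x]
put(crop(t,196,180,50,45,8),0,0)      # 400x360
put(crop(s,215,180,45,85,7),405,0)    # 315x595
put(crop(t,355,80,50,30,8),0,362)
cv2.imwrite('pics/m.png',M)
E
```

```text
(no output)
```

View pics/m.png

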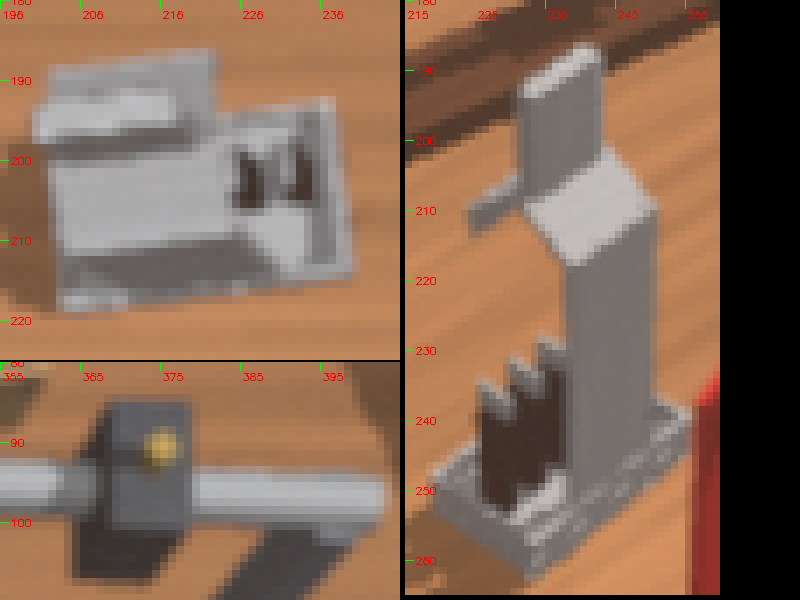

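```bash
python3 - <<'E'
from h import *
import pickle
T=pickle.load(open('top0.pkl','rb'));S=pickle.load(open('side0.pkl','rb'))
np.set_printoptions(precision=1,suppress=True)
print('tabtop tri',tri(T,(209,194.5),S,(237.3,190)), onz(T,209,194.5,222),onz(S,237.3,190,222))
print('tab edge L,R', onz(T,200,197.3,222),onz(T,218,195.2,222),onz(S,231.5,193,222),onz(S,243,187.5,222))
tr=[onz(T,240,213.8,10),onz(T,204,218.5,10),onz(T,237,192.5,24),onz(T,240,213.8,24)]
print('tray',tr)
# rail axis: low-saturation bright band per column
im=T['img'].astype(int); P=[];Q=[]
for u in list(range(225,250))+list(range(263,362)):
    c=im[80:110,u]; m=(np.ptp(c,axis=1)<25)&(c.mean(1)>115)
    v=np.where(m)[0]+80
    L=84.5+(u-216)*.045+3.5
    v=v[abs(v-L)<7]
    if len(v)>4: P.append((u,v.mean())); Q.append(len(v))
P=np.array(P); k=np.polyfit(P[:,0],P[:,1],1); print(k,np.std(P[:,1]-np.polyval(k,P[:,0])),np.mean(Q))
A=onz(T,216.5,np.polyval(k,216.5),210);B=onz(T,403,np.polyval(k,403),210)
print('rail ends',A,B,np.linalg.norm(A-B),'yaw',np.degrees(np.arctan2(*(A-B)[[1,0]]))-90,'mid',(A+B)/2)
print('rail tri',tri(T,(216.5,np.polyval(k,216.5)),S,(186,155.5)),tri(T,(403,np.polyval(k,403)),S,(288.3,119.3)))
print('block top corners',onz(T,369,85,230),onz(T,379,85,230),onz(T,379,100.5,230),onz(T,369,100.5,230),'screw',onz(T,375.3,90.5,232))
print('collar',onz(T,256,91,210))
E
```

```text
tabtop tri (array([418.9, 192.1, 222.1]), np.float64(0.2291543257238348)) [419.  192.2 222. ] [418.8 192.  222. ]
tab edge L,R [412.9 211.9 222. ] [417.3 172.4 222. ] [418.8 212.1 222. ] [417.3 173.2 222. ]
tray [array([398. , 139.6,  10. ]), array([385.4, 239.8,  10. ]), array([455.7, 147.2,  24. ]), array([396.5, 138.6,  24. ])]
[ 0.  77.4] 0.25106771694917035 6.129032258064516
rail ends [675.1 181.9 210. ] [ 645.8 -250.3  210. ] 433.18208433364015 yaw -3.87650377382613 mid [660.5 -34.2 210. ]
rail tri (array([675.4, 181.6, 207.4]), np.float64(2.1934802723411395)) (array([ 647.3, -253.2,  204.6]), np.float64(2.3175801707027324))
block top corners [ 666.5 -167.9  230. ] [ 666.2 -190.4  230. ] [ 628.9 -188.   230. ] [ 629.2 -165.7  230. ] screw [ 652.  -180.6  232. ]
collar [665.7  88.9 210. ]
```

```bash
python3 - <<'E'
from h import *
import pickle
T=pickle.load(open('top0.pkl','rb'));S=pickle.load(open('side0.pkl','rb'))
np.set_printoptions(precision=2,suppress=True)
print('red tabs',onz(S,273,213,222),onz(S,171,178,222),'cup',onz(T,291,201,60),'empty',onz(T,352,200,100))
g=np.radians
for y in(97,-83):
    print(y,robot.inverse_kinematics([419.5,192.2,300],[np.pi,0,g(y)]))
    print(y,robot.inverse_kinematics([650.9,-141,280],[np.pi,0,g(y-10.9)]),robot.inverse_kinematics([168,-523,330],[np.pi,0,.312]))
E
```

```text
red tabs [289.32 188.15 222.  ] [580.97 293.13 222.  ] cup [426.01   1.17  60.  ] empty [ 422.02 -148.87  100.  ]
97 [ 0.19  0.05  1.59 -0.    1.5   0.06]
97 [-0.38  0.45  1.12  0.    1.58 -0.31] [-1.46  0.21  1.33  0.    1.6  -0.2 ]
-83 [ 0.19  0.05  1.59  0.    1.5  -3.08]
-83 [-0.38  0.45  1.12 -0.    1.58  2.83] [-1.46  0.21  1.33  0.    1.6  -0.2 ]
```

```bash
python3 - <<'E'
from h import *
o=[np.pi,0,np.radians(97)]
robot.move_linear([168.7,-523.5,320])
robot.move_ptp([419.5,192.2,300],o)
robot.move_gripper(0.6)
robot.move_linear([419.5,192.2,183.5],speed=80)
print(robot.current_contact_force())
robot.move_gripper(0.0)
print('w',robot.current_gripper_width()*93,robot.current_finger_force(),robot.current_contact_force())
f0=robot.current_contact_force()
robot.move_linear([419.5,192.2,279],speed=60); robot.sleep(.3)
print('w',robot.current_gripper_width()*93,robot.current_contact_force(),robot.current_ft_torque(),robot.current_t())
a=cam('side','g_s.png')['img'];b=cam('top','g_t.png')['img']
cv2.imwrite('pics/g.png',np.hstack([cv2.resize(a[90:290,150:300],(400,533)),cv2.resize(b[140:290,160:272],(398,533))]))
E
```

```text
[-0.72532907  0.91198247  1.28764486]
w 9.747008662126248 29.99574065208435 [ 0.80039767  0.49139132 -1.71210232]
w 9.539959315548915 [-0.03510704 -0.27129913 -6.3768419 ] [-0.0608309  -0.13779662  0.01230618] 8.8333
```

View pics/g.png

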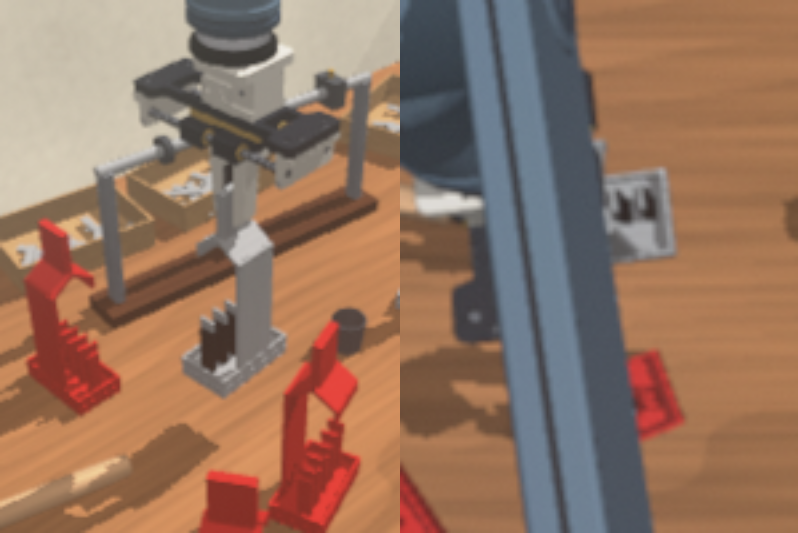

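The carrier hangs upright in the grip at side (238,230) and weighs about 6.4 N. Next is the rail: stage, insert and lower until it bears.

```bash
python3 - <<'E'
from h import *
o=[np.pi,0,np.radians(86.1)]
X=np.array([.9977,-.0676,0]); P=np.array([661.5,-20,279.])
robot.move_linear(P-110*X,o,speed=120)
robot.sleep(.2)
print(robot.current_contact_force())
print(robot.move_linear(P,speed=60,f_stop=8),robot.current_tcp_pos())
robot.sleep(.3); print(robot.current_contact_force(),robot.current_t())
a=cam('side','i_s.png')['img'];b=cam('top','i_t.png')['img']
cv2.imwrite('pics/i.png',np.hstack([cv2.resize(a[50:230,160:310],(450,540)),cv2.resize(b[60:180,210:286],(342,540))]))
E
```

```text
[ 3.40645222e-03 -7.68474687e-02 -6.68390603e+00]
False [661.27021386 -19.9568903  279.16952974]
[ 0.40971558 -0.30139328 -7.18798746] 13.6
```

View pics/i.png

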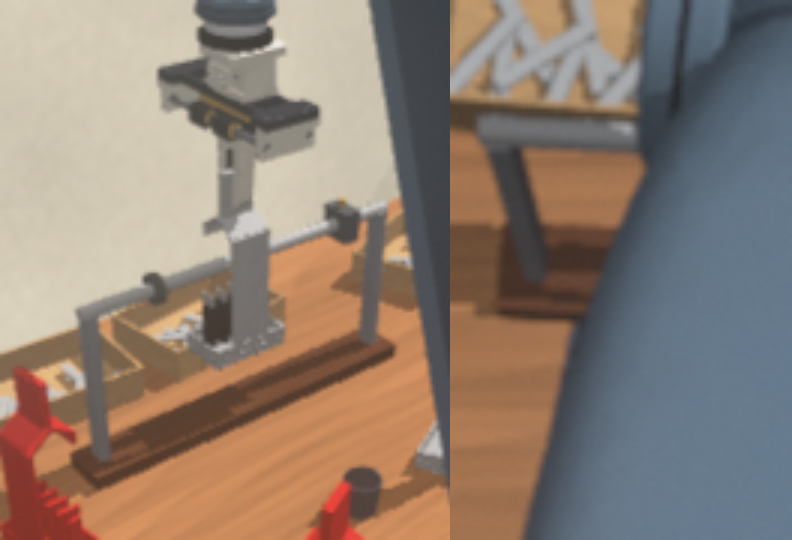

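The rail passes behind the stem at side (243,135), above the handles and under the lip, about midway between the collar and the block. Now lower it.

```bash
python3 - <<'E'
from h import *
p=np.array(robot.current_tcp_pos())
robot.move_linear([p[0],p[1],241],speed=60,f_stop=4)
print(robot.current_tcp_pos(),robot.current_contact_force())
r=robot.move_linear([p[0],p[1],229],speed=12,f_stop=3.5)
robot.sleep(.3)
print(r,robot.current_tcp_pos(),robot.current_contact_force(),robot.current_ft_torque(),robot.current_t())
E
```

```text
[661.69757788 -20.05080432 241.25140005] [ 0.58725984  0.22864418 -6.63352184]
True [661.43167879 -20.01298051 233.29444647] [0.55997929 0.69594951 7.10130031] [-0.04845592 -0.0600038   0.04586484] 15.45
```

```bash
cat >> h.py <<'E'
def relieve(n=8):
    for _ in range(n):
        fz=robot.current_contact_force()[2]
        if -4.5<fz<0.5: break
        p=np.array(robot.current_tcp_pos()); p[2]+=.15 if fz>0 else -.15
        robot.move_linear(p,speed=5); robot.sleep(.1)
E
python3 - <<'E'
from h import *
np.set_printoptions(precision=2,suppress=True)
relieve()
print(robot.current_tcp_pos(),robot.current_contact_force(),robot.current_t())
D=np.array([-.0676,-.9977,0])
for i in range(3):
    p=np.array(robot.current_tcp_pos())
    r=robot.move_linear(p+D*30,speed=35,f_stop=8); robot.sleep(.1)
    print(r,robot.current_tcp_pos(),robot.current_contact_force(),robot.current_t())
    if r: break
E
```

```text
[661.52 -20.04 233.34] [ 1.84 -0.01  0.34] 17.4167
False [659.53 -48.52 233.33] [2.25 4.41 0.53] 18.525
False [657.64 -77.17 233.34] [ 1.94  3.23 -0.1 ] 19.5917
False [ 655.73 -105.86  233.33] [2.89 4.4  0.22] 20.6583
```

```bash
python3 - <<'E'
from h import *
np.set_printoptions(precision=2,suppress=True)
D=np.array([-.0676,-.9977,0])
p=np.array(robot.current_tcp_pos())
r=robot.move_linear(p+D*26,speed=30,f_stop=5); print(r,robot.current_tcp_pos(),robot.current_contact_force())
if not r:
    p=np.array(robot.current_tcp_pos())
    r=robot.move_linear(p+D*16,speed=10,f_stop=3)
robot.sleep(.2)
print(r,robot.current_tcp_pos(),robot.current_contact_force(),robot.current_t())
a=cam('side','s_s.png')['img']
cv2.imwrite('pics/s.png',cv2.resize(a[70:220,200:320],(480,600),interpolation=cv2.INTER_CUBIC))
E
```

```text
False [ 654.1  -130.48  233.36] [2.43 5.12 0.35]
True [ 653.43 -141.04  233.3 ] [-0.9  -0.56  5.6 ] 22.8917
```

View pics/s.png

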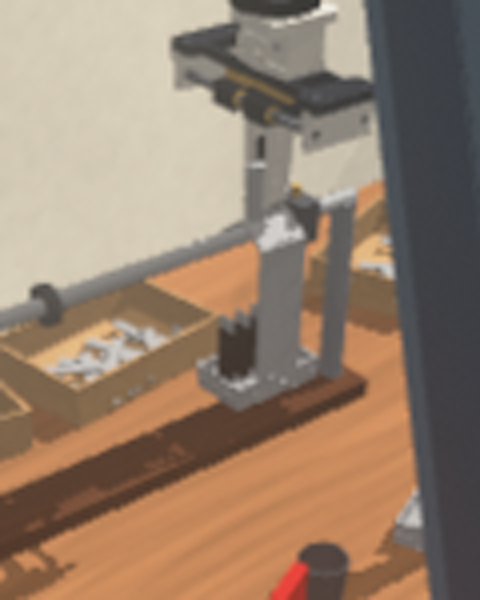

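The hook is next to the block at about (270,120), and TCP y of -141 matches the prediction. The sideways force has relaxed, though, so I'll check contact with a short, gentle push.

```bash
python3 - <<'E'
from h import *
np.set_printoptions(precision=2,suppress=True)
D=np.array([-.0676,-.9977,0])
relieve()
for i in range(8):
    p=np.array(robot.current_tcp_pos()); r=robot.move_linear(p+D*.8,speed=8); robot.sleep(.1)
    f=robot.current_contact_force()
    print(r,robot.current_tcp_pos(),f,robot.current_t())
    if f[1]>8: break
E
```

```text
False [ 653.41 -141.12  233.37] [1.57 3.76 1.27] 24.825
False [ 653.4  -141.16  233.38] [1.61 4.78 0.83] 25.175
False [ 653.39 -141.16  233.39] [1.23 5.47 0.92] 25.525
False [ 653.4  -141.14  233.37] [ 3.07  5.09 -0.42] 25.875
False [ 653.37 -141.14  233.37] [2.57 5.14 0.47] 26.225
False [ 653.38 -141.17  233.37] [2.44 4.52 0.81] 26.575
False [ 653.36 -141.15  233.37] [ 1.18  5.7  -0.08] 26.925
False [ 653.38 -141.15  233.4 ] [1.59 4.86 1.36] 27.275
```

```bash
python3 - <<'E'
from h import *
np.set_printoptions(precision=2,suppress=True)
D=np.array([-.0676,-.9977,0])
p=np.array(robot.current_tcp_pos())
for s in (1.5,2,2.5,3):
    robot.move_linear(p+D*s,speed=8); robot.sleep(.1)
    f=robot.current_contact_force()
    print(s,robot.current_tcp_pos(),f,robot.current_t())
    if f[1]>11: break
E
```

```text
1.5 [ 653.39 -141.2   233.41] [0.89 6.41 0.78] 27.625
2 [ 653.37 -141.25  233.44] [1.9  8.12 0.52] 27.975
2.5 [ 653.35 -141.28  233.41] [1.52 8.82 1.47] 28.325
3 [ 653.39 -141.3   233.48] [ 1.73 10.03  1.83] 28.675
```

The force builds to 10 N with no motion, so the carrier is against the stop. Ease off, release and withdraw upward.

```bash
python3 - <<'E'
from h import *
np.set_printoptions(precision=2,suppress=True)
p=np.array(robot.current_tcp_pos())
robot.move_linear(p+[0,-.3,0],speed=8); robot.sleep(.2)
print(robot.current_contact_force())
robot.move_gripper(.5); robot.sleep(.2)
print(robot.current_contact_force(),robot.current_gripper_width())
p=np.array(robot.current_tcp_pos())
robot.move_linear(p+[0,0,90],speed=70)
robot.move_ptp([480,-330,380],[np.pi,0,.8]); robot.sleep(.5)
print(robot.current_contact_force(),robot.current_t())
a=cam('side','f_s.png')['img'];b=cam('top','f_t.png')['img']
cv2.imwrite('pics/f.png',np.hstack([cv2.resize(a[80:220,200:310],(432,550),interpolation=cv2.INTER_CUBIC),cv2.resize(b[70:220,315:415],(366,550),interpolation=cv2.INTER_CUBIC)]))
E
```

```text
[1.26 4.96 0.11]
[-0.01 -0.32  0.35] 0.49884646790464304
[-0.18 -0.18  1.01] 33.275
```

View pics/f.png

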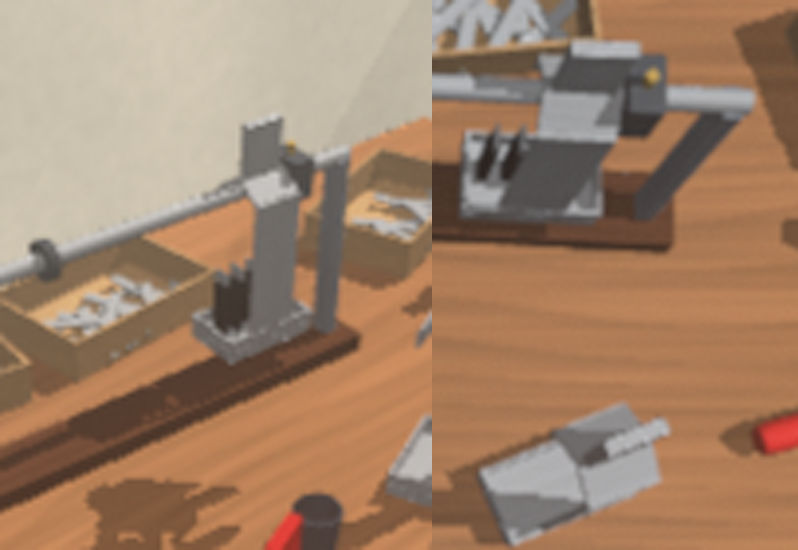

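The carrier hangs upright with its hook against the block, at about (270,125) in the side view and (371,98) in the top view. The gripper is clear and the empty carrier hasn't moved.

```bash
python3 -c "
from bench import robot
robot.sleep(.3); print(robot.hand_in())"
```

```text
the job is handed in; nothing more can be done
None
```

The loaded carrier was hooked over the middle of the rail, about 120 mm clear of the stop block. It was then slid against the block and released; it hangs freely there, the empty carrier was left untouched, and the job is handed in at about 34 s (no verdict was returned).

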